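# Charge a grinding jar and hold its lid over it for purging

## Task

Tip the five steel grinding balls out of the steel scoop into the open grinding jar, and set the empty scoop back down on its base on the worktop. Then take the jar's lid by its bar handle, carry it up and over the bottles, and finish still holding it level over the jar, centred, with its two slots in line with the two studs and its underside about 15 mm above the rim, so that an argon lance can be passed under it before closing. The lid must not touch the jar, and the amber bottle, the white jar and the beaker stay where they are.

Things in the scene. Friction and masses are not known exactly. Their poses are not given: they have to be found in the camera images.
- scoop: Loose steel scoop, 0.2 kg: open channel 58 wide, 34 high, walls 3 mm. Origin at bench level; x along it to the open spout, z up; spans x -65 to +50 mm. Inner floor flat (z 3) to x = 0, then ramps up 15 degrees to the spout. Blue grip bar across its back: 14 thick along x, 52 along y, z 60 to 86. Balls run out once the spout is tipped over 15 degrees down.
- scoop_grip (a point): Centre of the scoop's blue grip bar, at (-63.5, 0, 73) mm in the scoop's frame.
- scoop_spout (a point): Middle of the spout's lip, upper face of the ramp, at (50, 0, 16.5) mm in the scoop's frame; the spout is 52 mm wide inside.
- ball_0_center (a point): Centre of a steel grinding ball, 20 mm across, 33 g; starts in the scoop.
- ball_1_center (a point): Centre of a steel grinding ball, 20 mm across, 33 g; starts in the scoop.
- ball_2_center (a point): Centre of a steel grinding ball, 20 mm across, 33 g; starts in the scoop.
- ball_3_center (a point): Centre of a steel grinding ball, 20 mm across, 33 g; starts in the scoop.
- ball_4_center (a point): Centre of a steel grinding ball, 20 mm across, 33 g; starts in the scoop.
- jar: Open steel jar in a grey stand, fixed. Origin at bench level on its axis, z up. Plate 124 x 124 x 10 mm; a knob reaches x = -80. Outside 92 across, mouth 76, rim z = 100, inner floor z = 18. Rim flange 100 across; lugs on the y axis reach 66 mm out, each with an 8 mm stud at (0, +-57), tip z = 112.
- jar_mouth (a point): Centre of the jar's mouth, level with the rim (z = 100 mm in the jar's frame, same axes).
- lid: Loose steel lid, 0.4 kg, handle up on the bench. Origin: centre of its underside, z up. Spigot 72 mm across, z 0 to 6; flange 100 across, z 6 to 16; ears on the y axis reach 66 mm out, each with an open slot 12 wide at (0, +-57) for a stud. Fits either way round. Black bar handle along x: 66 long, 15 wide along y, z 33 to 53.
- lid_grip (a point): Centre of the lid's bar handle, at (0, 0, 43) mm in the lid's frame.
- bottle_amber: Brown bottle with black cap, 53 mm across, 105 mm high, loose. Origin at the centre of its underside. Stands between the lid and the jar; not to be disturbed.
- jar_alumina: White plastic jar with white cap, 62 mm across, 92 mm high, loose. Origin at the centre of its underside. Stands between the lid and the jar; not to be disturbed.
- beaker: Glass beaker, 45 mm across, 58 mm high, loose, behind the grinding jar. Origin at the centre of its underside; not to be disturbed.

How it is judged:
By the outcome, as a careful person would: the job done as asked, in the order asked, and still so for the second after the job is handed in, while the arm keeps its last pose, push and grip.
It also fails if it takes over 64 s, if anything falls off the work surface, if the arm or the gripper's body presses on something with over 40 N, if the wrist force passes 120 N, or if a joint passes its speed limit or range.

## Robot

A 7-joint arm with a two-finger parallel gripper is mounted at the origin on a cart in front of the work surface, level with it; the furniture and walls round the work are solid. World frame = base frame: x ahead of the robot, y to its left, z up, the work surface at z = 0. Lengths are in m, angles in degrees, forces in N, time in s.
With the tool pointing down it reaches from about 0.4 to 0.85 m from the base axis. Payload 4.4 kg.
Tool frame: the origin (TCP) lies at the very end of the fingers, on their centre line; the grasp point (between the pads) lies 19 mm behind it (robot.hold_point_z is the distance from the TCP to the grasp point, in m); z points along the fingers, y is the line along which they close (so a half turn about z gives the same grasp; the last joint's range is limited). The gripper opens to 94 mm and grips with 3 to 60 N. Pads are 16 mm wide; open, the fingers measure 119 mm over their backs; the gripper's body (75 mm by 177 mm) begins 78 mm behind the grasp point.
Start: joints at [-70.061, 36.005, 2.206, 86.941, -1.547, 57.084, -1.146], TCP at [0.261, 0.595, 0.168] pointing down, gripper open.
Joint ranges: [-175.42, 175.42], [-21.48, 121.26], [-71.46, 75.88], [10.55, 141.38], [-63.04, 243.04], [13.31, 113.54], [-168.57, 168.57]. Speed limits (degrees/s): [147.25, 147.25, 180, 180, 180, 180, 180].

## Interface

Orientations are given as [roll, pitch, yaw] about the fixed x, y, z axes, in that order (R = Rz(yaw) Ry(pitch) Rx(roll)).
In Python, from cell import robot, cams gives the robot as it stands.
- The arm moves only by the tool carry_out, never from a script. Its arguments are lists of equal length, an entry for each row: "dp": the shift along the tool's x, y, z in units of 25 mm (1.0 is 25 mm), a list of three; "yaw": the turn about the tool's z in units of 6 degrees (1.0 is 6 degrees); "jaw": the opening, from -1 (shut) to 1 (fully open). A call has exactly 8 rows; each row shifts and turns the commanded pose from where the row before left it, along the tool's axes as they then stand; what a row does not reach is not made up. A row lasts 1/8 s, in which the tool goes at most 62.5 mm and 10.7 degrees, less where a joint would pass 70% of its speed; a pose out of reach is approached as far as the arm can. A call is refused whole if a number of a shift passes 1 or a number of a turn 1, either way. A call with a gripper value outside its range is refused whole. The fingers move at their own pace and stop on an object; "squeeze" is the grip in N (left out, the last holds). Time passes only in rows, so rows that do not move let the fingers close, or fill a call up. It gives the time, the measured TCP pose, the force, the opening and the grip force at its end, in the units of the state.
- robot.sense(): the state, without advancing time (a new reading comes with each control period).
- cams.grab_frame(name): name is "scene" or "top"; returns a dict with "image" (420x560x3 uint8, blue, green, red), "range_z" (420x560 float32, m along the optical axis (not along the pixel's ray), 0 where there is no reading), "fx", "fy", "cx", "cy" (pixels), "D" ([k1, k2, p1, p2, k3] as OpenCV has them; the pictures are not rectified), "rvec" (rotation vector, rad) and "tvec" (3), from world to camera coordinates, as OpenCV has them. Camera axes: x right, y down, z forward; pixel columns grow to the right and rows downward; lengths in m; the calibration is good to about 2 mm. A picture is of the moment at which its call begins.
- robot.close_job(): hands the job in; it is judged then, once.
Trained networks look in a picture, given as the dict that the camera call returned (one of the last four; its "shot" number tells which), for a name from the list of things; names that differ only in an ending like _2 or _b are one class to them, and where a whole thing is asked for, a point or a joint stands for the part that bears it (a point fixed in the world has none). Each returns a list of dicts, best first, with "score" (0 to 1); they miss things now and then, are a little off and sometimes report something else, mostly with a low value. They report only what shows in the picture. A call takes as long as a camera call.
- cams.boxes_of(picture, name): "point" ([x, y, z] in m, in world coordinates, good to about 4 mm: the middle of the surface that is visible of it).
- cams.silhouettes(picture, name): "region" (420x560 bool, what is visible of it).
The state is a dict: "time": time; "joints": joint angles; "qvel": joint speeds; "tau": joint torques, N m; "eef_pos": TCP position; "tool_rot": TCP orientation; "contact_force": force on the tool from outside, world axes, zero at the start; "ft_torque": the same for the moment, N m; "opening": finger opening in m; "gripper_force": force on a finger pad.
Only numpy, scipy, OpenCV 4.12 (cv2) and the standard library are available. Lean on these libraries where they do the work, as an engineer would, in place of code of your own. Each camera call takes 0.05 s, during which the arm holds its last target. There are 200 camera calls.

## Working session

There is one attempt and no reset: what is moved stays moved. The work goes in short steps, Python scripts to look and compute and a tool call to move; the robot and the scene stay as the last step left them, time stands still between calls to the robot, and variables do not carry over. Pictures are saved under pics/ and viewed, at most 10 in all, crops included, and the job is handed in when it is done.

Besides the shell and the picture viewer there is one more tool, called after "Call:" in YAML: its name, and indented under it one key for each argument. carry_out: Moves the arm, as the interface text tells. Its arguments: {"type":"object","properties":{"dp":{"type":"array","items":{"type":"array","items":{"type":"number"}}},"yaw":{"type":"array","items":{"type":"number"}},"jaw":{"type":"array","items":{"type":"number"}},"squeeze":{"type":"number"}},"required":["dp","yaw","jaw"]}

```bash
mkdir -p pics; ls
cat > h.py <<'E'
import numpy as np, cv2
from scipy.spatial.transform import Rotation as Ro
from cell import robot, cams
def world(f, mask=None):
    h,w=f["range_z"].shape
    K=np.array([[f["fx"],0,f["cx"]],[0,f["fy"],f["cy"]],[0,0,1]])
    v,u=np.mgrid[:h,:w]
    m=(f["range_z"]>0)&(mask if mask is not None else True)
    uv=np.stack([u[m],v[m]],1).astype(float)
    n=cv2.undistortPoints(uv[:,None],K,np.array(f["D"]))[:,0]
    z=f["range_z"][m].astype(float)
    c=np.c_[n*z[:,None],z]
    R=cv2.Rodrigues(np.array(f["rvec"],float))[0]
    return (c-np.array(f["tvec"]).ravel())@R, uv
def proj(f,P):
    K=np.array([[f["fx"],0,f["cx"]],[0,f["fy"],f["cy"]],[0,0,1]])
    return cv2.projectPoints(np.array(P,float),np.array(f["rvec"],float),np.array(f["tvec"],float),K,np.array(f["D"]))[0][:,0]
E
python3 - <<'E'
from h import *
s=robot.sense();print({k:np.round(v,3) for k,v in s.items()})
fs={n:cams.grab_frame(n) for n in("scene","top")}
cv2.imwrite("pics/a.png",fs["scene"]["image"]);cv2.imwrite("pics/b.png",fs["top"]["image"])
for n,f in fs.items():
  for o in("scoop","scoop_grip","scoop_spout","jar","jar_mouth","lid","lid_grip","bottle_amber","jar_alumina","beaker","ball_0_center"):
    print(n,o,[(np.round(d["point"],3).tolist(),round(d["score"],2)) for d in cams.boxes_of(f,o)[:5]])
E
```

```text
pics
{'time': np.float64(0.0), 'joints': array([-70.063,  36.057,   2.203,  86.992,  -1.548,  57.084,  -1.147]), 'qvel': array([-0.019,  0.08 ,  0.079,  0.041, -0.039,  0.021, -0.007]), 'tau': array([-1.0000e-03, -5.4974e+01,  1.1440e+00, -1.8663e+01, -5.2000e-02,
        2.4000e-02,  0.0000e+00]), 'eef_pos': array([0.261, 0.595, 0.167]), 'tool_rot': array([-1.79897e+02,  1.00000e-03,  1.56291e+02]), 'contact_force': array([ 0.24 , -0.263, -0.86 ]), 'ft_torque': array([-0.061, -0.023, -0.046]), 'gripper_force': np.float64(0.0), 'opening': np.float64(0.094)}
scene scoop [([0.448, 0.062, 0.026], 0.79)]
scene scoop_grip [([0.444, 0.064, 0.027], 0.82), ([0.611, 0.161, 0.014], 0.45)]
scene scoop_spout [([0.456, 0.064, 0.028], 0.9)]
scene jar [([0.517, -0.281, 0.054], 0.96), ([0.449, 0.045, 0.015], 0.74), ([0.449, 0.062, 0.025], 0.46)]
scene jar_mouth [([0.522, -0.276, 0.058], 0.6)]
scene lid [([0.612, 0.163, 0.012], 0.6)]
scene lid_grip [([0.611, 0.159, 0.013], 0.97), ([0.648, -0.047, 0.059], 0.48)]
scene bottle_amber [([0.558, -0.022, 0.055], 0.64)]
scene jar_alumina [([0.647, -0.047, 0.058], 0.77), ([0.61, 0.16, 0.017], 0.43), ([0.557, -0.021, 0.057], 0.37)]
scene beaker [([0.743, -0.103, 0.038], 0.83)]
scene ball_0_center []
top scoop [([0.451, 0.05, 0.014], 0.85)]
top scoop_grip [([0.452, 0.049, 0.016], 0.76)]
top scoop_spout [([0.452, 0.046, 0.013], 0.67)]
top jar [([0.451, 0.047, 0.012], 0.7), ([0.531, -0.248, 0.061], 0.56)]
top jar_mouth [([0.531, -0.248, 0.054], 0.86)]
top lid [([0.624, 0.164, 0.018], 0.67)]
top lid_grip [([0.625, 0.165, 0.016], 0.86)]
top bottle_amber [([0.567, -0.006, 0.08], 0.73)]
top jar_alumina [([0.656, -0.026, 0.092], 0.66)]
top beaker [([0.757, -0.095, 0.026], 0.69)]
top ball_0_center []
```

View pics/a.png

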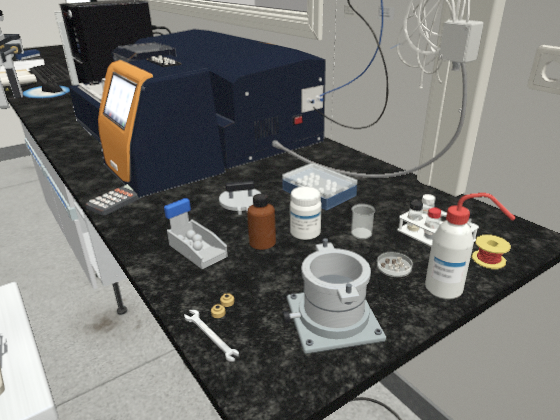

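View pics/b.png

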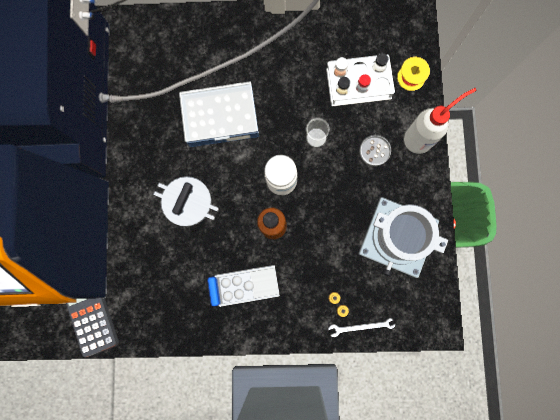

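The scene view shows the scoop at (195,235) with its blue grip at (178,209), the lid at (240,197) behind the amber bottle, and the jar at (335,290). In the top view the scoop is at (245,286) with its grip at (213,291). The lid is at (186,201) and the jar at (408,233), with its lugs at about (381,220) and (443,243). Next I measure poses from depth.

```bash
cat > m.py <<'E'
from h import *
def circ(P):
    A=np.c_[2*P[:,:2],np.ones(len(P))];x=np.linalg.lstsq(A,(P[:,:2]**2).sum(1),rcond=None)[0]
    return x[:2],np.sqrt(x[2]+x[:2]@x[:2])
def rect(P):
    r=cv2.minAreaRect((P[:,:2]*1000).astype(np.float32));return np.round(r[0],1),np.round(r[1],1),round(r[2],1)
E
python3 - <<'E'
from m import *
for n in("top","scene"):
  f=cams.grab_frame(n);P,uv=world(f);im=f["image"][uv[:,1].astype(int),uv[:,0].astype(int)].astype(int)
  def near(c,r):return np.hypot(P[:,0]-c[0],P[:,1]-c[1])<r
  print("==",n)
  b=near((.45,.08),.09)&(im[:,0]>im[:,2]+70)
  t=b&(P[:,2]>.081);print("grip n",b.sum(),"zmax",np.percentile(P[b,2],[2,50,98]).round(4),"top rect",rect(P[t]),P[t].mean(0).round(4))
  sc=near((.45,.045),.1)&(P[:,2]>.006)&(P[:,2]<.06);print("scoop body",sc.sum(),rect(P[sc]),P[sc,2].max().round(4))
  w=sc&(P[:,2]>.03);print("walls",rect(P[w]), np.percentile(P[w,2],[50,95]))
  l=near((.622,.164),.085)&(P[:,2]>.003)
  h=l&(P[:,2]>.045);print("handle",h.sum(),rect(P[h]),P[h].mean(0).round(4),P[h,2].max().round(4))
  fl=l&(P[:,2]>.010)&(P[:,2]<.022);print("flange",fl.sum(),rect(P[fl]),np.median(P[fl,2]).round(4),cv2.minEnclosingCircle((P[fl,:2]*1000).astype(np.float32)))
  j=near((.525,-.26),.085)
  r=j&(P[:,2]>.095)&(P[:,2]<.106);print("rim",r.sum(),np.median(P[r,2]),circ(P[r]))
  c=circ(P[r])[0];d=np.hypot(*(P[:,:2]-c).T)
  rr=r&(d<.051);print("  rim only",circ(P[rr]))
  lug=j&(P[:,2]>.085)&(d>.053)&(d<.07);th=np.degrees(np.arctan2(*(P[lug,:2]-c).T[::-1]));print("  lug ang",lug.sum(),np.degrees(np.angle(np.mean(np.exp(2j*np.radians(th)))))/2, np.median(P[lug,2]))
  for s in(0,1):
    mm=(np.cos(np.radians(th-np.degrees(np.angle(np.mean(np.exp(2j*np.radians(th)))))/2))>0)==s
    if mm.sum(): print("   lug",mm.sum(),P[lug][mm].mean(0).round(4))
  st=j&(P[:,2]>.108);print("  studs",P[st].round(3).tolist()[:12])
  pl=near((.525,-.26),.11)&(P[:,2]>.006)&(P[:,2]<.014);print("  plate",rect(P[pl]))
  for nm,c2,hh in(("amber",(.56,-.02),.09),("alum",(.655,-.04),.08),("beaker",(.757,-.1),.05)):
    q=near(c2,.05)&(P[:,2]>hh)&(P[:,2]<hh+.03);print(nm,q.sum(),P[q].mean(0).round(4) if q.sum() else 0,P[q,2].max() if q.sum() else 0)
E
```

```text
== top
grip n 271 zmax [0.0001 0.084  0.0874] top rect (array([445.3, 102.3]), array([50.9, 14.1]), 7.5) [0.4452 0.1021 0.0845]
scoop body 1270 (array([452.9,  46.4]), array([ 59.6, 114.7]), 8.2) 0.04
walls (array([452.7,  48.2]), array([ 59.5, 110.9]), 8.1) [0.03449012 0.03769444]
handle 272 (array([623.4, 168.6]), array([15.5, 66. ]), 65.5) [0.6224 0.168  0.0513] 0.0571
flange 1699 (array([623.7, 168.6]), array([116.4,  99. ]), 28.1) 0.0154 ((623.9841918945312, 168.73834228515625), 66.94023895263672)
rim 1306 0.09903809120137322 (array([ 0.53991179, -0.2528748 ]), np.float64(0.0468485607704657))
  rim only (array([ 0.53987309, -0.25304437]), np.float64(0.04415399515392761))
  lug ang 235 66.06788794838276 0.09922695407969695
   lug 119 [ 0.5156 -0.3061  0.1009]
   lug 116 [ 0.5634 -0.1983  0.1   ]
  studs [[0.565, -0.198, 0.113], [0.565, -0.2, 0.112], [0.566, -0.202, 0.11], [0.565, -0.204, 0.112], [0.564, -0.199, 0.111], [0.564, -0.2, 0.112], [0.563, -0.203, 0.115], [0.562, -0.198, 0.111], [0.562, -0.2, 0.111], [0.562, -0.202, 0.11], [0.562, -0.204, 0.111], [0.56, -0.199, 0.109]]
 
[... 859 characters left out ...]
 0.53767662, -0.25562712]), np.float64(0.04376671367710861))
  lug ang 370 65.91500734211608 0.099497675883854
   lug 244 [ 0.5132 -0.3097  0.0987]
   lug 126 [ 0.5608 -0.202   0.1017]
  studs [[0.562, -0.199, 0.112], [0.564, -0.2, 0.112], [0.566, -0.2, 0.111], [0.566, -0.202, 0.112], [0.559, -0.2, 0.112], [0.56, -0.202, 0.113], [0.562, -0.202, 0.112], [0.563, -0.203, 0.112], [0.564, -0.204, 0.112], [0.56, -0.2, 0.11], [0.559, -0.203, 0.111], [0.56, -0.204, 0.112]]
  plate (array([ 531.1, -250.9]), array([124.5, 141.1]), 65.4)
amber 172 [ 0.5654 -0.0096  0.1003] 0.10693951017924448
alum 452 [ 0.6575 -0.0305  0.0896] 0.09347888865961694
beaker 160 [ 0.7517 -0.0958  0.0543] 0.05863395944571584
```

Run:
```python
from m import *
P=[]
for n in("top","scene"):
  f=cams.grab_frame(n);P.append(world(f)[0])
P=np.vstack(P)
b=P[(P[:,2]>.1)&(P[:,1]>.15)&(P[:,1]<.75)&(P[:,0]>.15)&(P[:,0]<.9)]
for x in np.arange(.15,.9,.05):
  r=b[(b[:,0]>=x)&(b[:,0]<x+.05)]
  if len(r): print(round(x,2),len(r),"ymin",np.percentile(r[:,1],[0,2]).round(3),"z",r[:,2].min().round(2),r[:,2].max().round(2))
  else: print(round(x,2),"none")
l=P[(abs(P[:,2]-.016)<.006)]
```

```text
0.15 none
0.2 158 ymin [0.533 0.535] z 0.21 0.27
0.25 748 ymin [0.506 0.513] z 0.2 0.4
0.3 201 ymin [0.617 0.623] z 0.3 0.35
0.35 none
0.4 1411 ymin [0.334 0.341] z 0.1 0.16
0.45 5480 ymin [0.333 0.337] z 0.1 0.26
0.5 4587 ymin [0.337 0.34 ] z 0.1 0.27
0.55 4621 ymin [0.338 0.341] z 0.1 0.28
0.6 4433 ymin [0.338 0.342] z 0.1 0.28
0.65 2626 ymin [0.33  0.333] z 0.1 0.28
0.7 6282 ymin [0.329 0.332] z 0.1 0.27
0.75 4277 ymin [0.329 0.332] z 0.1 0.26
0.8 4188 ymin [0.33  0.332] z 0.1 0.27
0.85 4121 ymin [0.327 0.333] z 0.1 0.27
```

```bash
cat > plan.py <<'E'
from m import *
def plan(wps, start=None):
    """wps: (x,y,z,yaw,rows); prints rows in tool axes/units, yaw turned by row after the shift"""
    s=robot.sense();p=np.array(s["eef_pos"]);y=s["tool_rot"][2]
    if start is not None:p,y=np.array(start[:3]),start[3]
    print("from",np.round(p,4),round(y,1),"t",round(s["time"],2))
    out=[]
    for *q,yt,n in wps:
        dy=(yt-y+180)%360-180
        st=(np.array(q)-p)/n
        for i in range(n):
            a=np.radians(y+dy*i/n)
            d=np.array([st[0]*np.cos(a)+st[1]*np.sin(a),st[0]*np.sin(a)-st[1]*np.cos(a),-st[2]])/.025
            out.append((d.round(2).tolist(),round(-dy/n/6,2)))
        p=np.array(q);y=yt
    for k in range(0,len(out),8):
        c=out[k:k+8];print("dp",[o[0] for o in c],"\nyaw",[o[1] for o in c],"max",max(max(map(abs,o[0])) for o in c))
E
python3 -c "
from plan import *
plan([(.306,.27,.168,156.3,14),(.4440,.1015,.140,98,10)])"
```

```text
from [0.2613 0.5952 0.168 ] 156.3 t 1.4
dp [[-0.49, -0.8, -0.0], [-0.49, -0.8, -0.0], [-0.49, -0.8, -0.0], [-0.49, -0.8, -0.0], [-0.49, -0.8, -0.0], [-0.49, -0.8, -0.0], [-0.49, -0.8, -0.0], [-0.49, -0.8, -0.0]] 
yaw [np.float64(-0.0), np.float64(-0.0), np.float64(-0.0), np.float64(-0.0), np.float64(-0.0), np.float64(-0.0), np.float64(-0.0), np.float64(-0.0)] max 0.8
dp [[-0.49, -0.8, -0.0], [-0.49, -0.8, -0.0], [-0.49, -0.8, -0.0], [-0.49, -0.8, -0.0], [-0.49, -0.8, -0.0], [-0.49, -0.8, -0.0], [-0.78, -0.4, 0.11], [-0.81, -0.31, 0.11]] 
yaw [np.float64(-0.0), np.float64(-0.0), np.float64(-0.0), np.float64(-0.0), np.float64(-0.0), np.float64(-0.0), 0.97, 0.97] max 0.81
dp [[-0.84, -0.23, 0.11], [-0.86, -0.14, 0.11], [-0.87, -0.06, 0.11], [-0.87, 0.03, 0.11], [-0.86, 0.12, 0.11], [-0.85, 0.21, 0.11], [-0.82, 0.29, 0.11], [-0.79, 0.37, 0.11]] 
yaw [0.97, 0.97, 0.97, 0.97, 0.97, 0.97, 0.97, 0.97] max 0.87
```

Call:
carry_out:
  dp:
    - [-0.49, -0.8, 0]
    - [-0.49, -0.8, 0]
    - [-0.49, -0.8, 0]
    - [-0.49, -0.8, 0]
    - [-0.49, -0.8, 0]
    - [-0.49, -0.8, 0]
    - [-0.49, -0.8, 0]
    - [-0.49, -0.8, 0]
  yaw: [0, 0, 0, 0, 0, 0, 0, 0]
  jaw: [1, 1, 1, 1, 1, 1, 1, 1]
  squeeze: 50

```text
time: 2.4
eef_pos: [0.2869, 0.4086, 0.1681]
tool_rot: [180.0, 0.0, 156.3]
contact_force: [-0.4, -0.9, -0.4]
opening: 0.0939
gripper_force: 0.0
```

Call:
carry_out:
  dp:
    - [-0.49, -0.8, 0]
    - [-0.49, -0.8, 0]
    - [-0.49, -0.8, 0]
    - [-0.49, -0.8, 0]
    - [-0.49, -0.8, 0]
    - [-0.49, -0.8, 0]
    - [-0.78, -0.4, 0.11]
    - [-0.81, -0.31, 0.11]
  yaw: [0, 0, 0, 0, 0, 0, 0.97, 0.97]
  jaw: [1, 1, 1, 1, 1, 1, 1, 1]

```text
time: 3.4
eef_pos: [0.3349, 0.2356, 0.1625]
tool_rot: [179.9, 0.0, 144.2]
contact_force: [-0.4, -0.2, 0.9]
opening: 0.0939
gripper_force: 0.0
```

Call:
carry_out:
  dp:
    - [-0.84, -0.23, 0.11]
    - [-0.86, -0.14, 0.11]
    - [-0.87, -0.06, 0.11]
    - [-0.87, 0.03, 0.11]
    - [-0.86, 0.12, 0.11]
    - [-0.85, 0.21, 0.11]
    - [-0.82, 0.29, 0.11]
    - [-0.79, 0.37, 0.11]
  yaw: [0.97, 0.97, 0.97, 0.97, 0.97, 0.97, 0.97, 0.97]
  jaw: [1, 1, 1, 1, 1, 1, 1, 1]

```text
time: 4.4
eef_pos: [0.4446, 0.1001, 0.1402]
tool_rot: [-180.0, -0.0, 97.7]
contact_force: [-0.7, 0.2, -0.8]
opening: 0.094
gripper_force: 0.0
```

Call:
carry_out:
  dp:
    - [0.07, -0.04, 0.5]
    - [0, 0, 0.6]
    - [0, 0, 0.6]
    - [0, 0, 0.6]
    - [0, 0, 0.6]
    - [0, 0, 0.54]
    - [0, 0, 0]
    - [0, 0, 0]
  yaw: [0, 0, 0, 0, 0, 0, 0, 0]
  jaw: [1, 1, 1, 1, 1, 1, 0.2, 0.2]
  squeeze: 60

```text
time: 5.4
eef_pos: [0.4425, 0.1029, 0.0546]
tool_rot: [180.0, -0.0, 98.1]
contact_force: [0.7, -0.8, 0.9]
opening: 0.0774
gripper_force: 0.0
```

Call:
carry_out:
  dp:
    - [0, 0, 0]
    - [0, 0, 0]
    - [0, 0, 0]
    - [0, 0, 0]
    - [0, 0, 0]
    - [0, 0, 0]
    - [0, 0, 0]
    - [0, 0, 0]
  yaw: [0, 0, 0, 0, 0, 0, 0, 0]
  jaw: [0.2, 0.2, 0.1, -0.2, -0.5, -1, -1, -1]

```text
time: 6.4
eef_pos: [0.4425, 0.1028, 0.0544]
tool_rot: [-180.0, -0.0, 98.1]
contact_force: [-0.2, 0.0, 0.3]
opening: 0.0049
gripper_force: 0.0
```

Run:
```python
from m import *
a=cams.grab_frame("scene")["image"][120:300,80:320];b=cams.grab_frame("top")["image"][180:360,120:360]
cv2.imwrite("pics/c.png",np.hstack([cv2.resize(x,None,fx=1.65,fy=1.65*4/3) for x in(a,b)]))
print(robot.sense()["opening"])
```

```text
0.0005249110141753582
```

View pics/c.png

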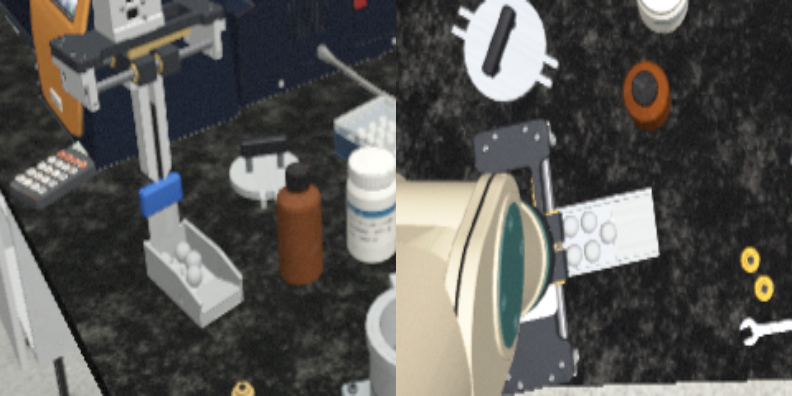

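The crop shows the fingers closed just behind the blue bar, at (150,170) in the left half. The scoop still stands with its five balls. I'll measure the bar again.

```bash
cat > sc.py <<'E'
from m import *
def scoop(c=(.45,.06),R=.12):
  for n in("top","scene"):
    f=cams.grab_frame(n);P,uv=world(f);im=f["image"][uv[:,1].astype(int),uv[:,0].astype(int)].astype(int)
    near=np.hypot(P[:,0]-c[0],P[:,1]-c[1])<R
    b=near&(im[:,0]>im[:,2]+70)&(P[:,2]>.05);print(n,"grip",b.sum(),rect(P[b]) if b.sum()>5 else 0,"z",np.percentile(P[b,2],[5,95]).round(3) if b.sum() else 0,P[b&(P[:,2]>.081)].mean(0).round(4))
    w=near&(P[:,2]>.006)&(P[:,2]<.05);print("  body",rect(P[w]))
if __name__=="__main__":scoop()
E
python3 sc.py
python3 - <<'E'
from m import *
f=cams.grab_frame("scene");P,uv=world(f);im=f["image"][uv[:,1].astype(int),uv[:,0].astype(int)].astype(int)
# fingers: grey points above the bar
g=(np.hypot(P[:,0]-.4425,P[:,1]-.1028)<.04)&(P[:,2]>.09)&(P[:,2]<.13);print(g.sum(),P[g].mean(0),P[g].min(0),P[g].max(0))
E
```

```text
top grip 0 0 z 0 [nan nan nan]
  body (array([486.2,  42.7]), array([125.2, 126.1]), 7.3)
scene grip 318 (array([442.8, 101.6]), array([53. , 14.2]), 8.2) z [0.064 0.086] [0.4406 0.0999 0.0842]
  body (array([481. ,  43.7]), array([119.2, 133.1]), 7.3)
257 [0.43865037 0.0953159  0.11312293] [0.42623013 0.08999231 0.09221937] [0.45404368 0.11039136 0.12991689]sc.py:6: RuntimeWarning: Mean of empty slice.
  b=near&(im[:,0]>im[:,2]+70)&(P[:,2]>.05);print(n,"grip",b.sum(),rect(P[b]) if b.sum()>5 else 0,"z",np.percentile(P[b,2],[5,95]).round(3) if b.sum() else 0,P[b&(P[:,2]>.081)].mean(0).round(4))
  ret = um.true_divide(
```

Call:
carry_out:
  dp:
    - [0, 0, 0]
    - [0, 0, 0]
    - [0, 0, 0]
    - [0, 0, 0]
    - [0, 0, 0]
    - [0, 0, 0]
    - [0, 0, 0]
    - [0, 0, 0]
  yaw: [0, 0, 0, 0, 0, 0, 0, 0]
  jaw: [1, 1, 1, 1, 1, 1, 1, 1]

```text
time: 7.65
eef_pos: [0.4424, 0.1028, 0.0544]
tool_rot: [-180.0, -0.0, 98.1]
contact_force: [0.1, 0.2, 0.3]
opening: 0.0769
gripper_force: 0.0
```

Run:
```python
from m import *
f=cams.grab_frame("scene");b=f["image"][130:280,100:280];a=f["image"][150:250,140:240]
cv2.imwrite("pics/d.png",cv2.resize(a,None,fx=6,fy=6,interpolation=cv2.INTER_CUBIC))
P,uv=world(f)
g=(np.hypot(P[:,0]-.4425,P[:,1]-.1028)<.075)&(P[:,2]>.02)&(P[:,2]<.14)
d=(P[:,:2]-[.4425,.1028])@np.array([.99,.139])
for s in(-1,1):
  q=g&(d*s>.035)&(d*s<.065)&(P[:,2]>.04);print(s,q.sum(),P[q].min(0).round(3),P[q].max(0).round(3))
```

```text
-1 212 [0.389 0.084 0.091] [0.404 0.107 0.14 ]
1 237 [0.477 0.095 0.091] [0.494 0.118 0.14 ]
```

View pics/d.png

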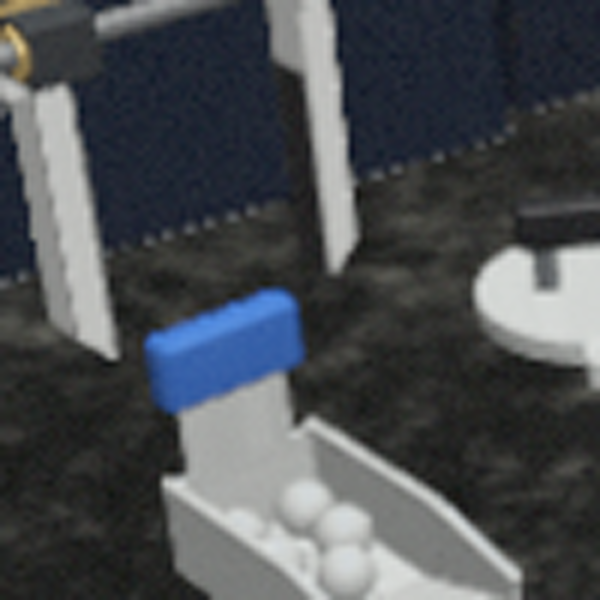

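The view shows the open fingers ending above the bar, with tips at about (115,355) and (335,270) in the crop. By depth the tips are at z ≈ 0.091, although the reported TCP z is 0.054, so I still have to go about 36 mm lower.

Call:
carry_out:
  dp:
    - [-0.03, 0, 0.3]
    - [0, 0, 0.3]
    - [0, 0, 0.3]
    - [0, 0, 0.3]
    - [0, 0, 0.2]
    - [0, 0, 0]
    - [0, 0, 0]
    - [0, 0, 0]
  yaw: [0, 0, 0, 0, 0, 0, 0, 0]
  jaw: [1, 1, 1, 1, 1, 1, 1, 1]

```text
time: 8.7
eef_pos: [0.4428, 0.1021, 0.0197]
tool_rot: [180.0, -0.0, 98.1]
contact_force: [0.4, -0.2, 0.6]
opening: 0.0941
gripper_force: 0.0
```

Run:
```python
from m import *
f=cams.grab_frame("scene");P,uv=world(f)
g=(np.hypot(P[:,0]-.4425,P[:,1]-.1028)<.075)&(P[:,2]>.02)&(P[:,2]<.14)
d=(P[:,:2]-[.4425,.1028])@np.array([.99,.139])
for s in(-1,1):
  q=g&(d*s>.035)&(d*s<.065)&(P[:,2]>.04);print(s,q.sum(),P[q].min(0).round(3),P[q].max(0).round(3),np.sort(P[q,2])[:8].round(3))
print(robot.sense()["contact_force"],robot.sense()["joints"])
```

```text
-1 373 [0.381 0.081 0.056] [0.396 0.105 0.14 ] [0.056 0.059 0.06  0.06  0.061 0.062 0.064 0.064]
1 379 [0.486 0.095 0.056] [0.503 0.119 0.14 ] [0.056 0.056 0.058 0.058 0.058 0.059 0.059 0.059]
[ 0.0147027   0.49625274 -0.10055094] [-24.60855482  36.01185574  11.76989163 125.005531   -19.87143563
  20.66570001  11.73221086]
```

Call:
carry_out:
  dp:
    - [0, 0, 0.04]
    - [0, 0, 0]
    - [0, 0, 0]
    - [0, 0, 0]
    - [0, 0, 0]
    - [0, 0, 0]
    - [0, 0, 0]
    - [0, 0, 0]
  yaw: [0, 0, 0, 0, 0, 0, 0, 0]
  jaw: [0.2, 0.1, 0, -0.5, -1, -1, -1, -1]
  squeeze: 60

```text
time: 9.75
eef_pos: [0.4431, 0.1022, 0.0186]
tool_rot: [179.9, -0.0, 98.1]
contact_force: [2.8, 0.7, 0.1]
opening: 0.0519
gripper_force: 60.0
```

Call:
carry_out:
  dp:
    - [0, 0, 0]
    - [0, 0, 0]
    - [0, 0, -0.1]
    - [0, 0, -0.1]
    - [0, 0, -0.1]
    - [0, 0, -0.1]
    - [0, 0, 0]
    - [0, 0, 0]
  yaw: [0, 0, 0, 0, 0, 0, 0, 0]
  jaw: [-1, -1, -1, -1, -1, -1, -1, -1]

```text
time: 10.75
eef_pos: [0.4425, 0.1021, 0.0284]
tool_rot: [-180.0, -0.0, 98.1]
contact_force: [0.4, 0.2, -3.8]
opening: 0.0513
gripper_force: 60.0
```

```bash
cat > tilt.py <<'E'
from m import *
import sys
def tilt(save=None):
    f=cams.grab_frame("scene");P,uv=world(f);s=robot.sense();c=np.array(s["eef_pos"]);a=np.radians(s["tool_rot"][2])
    x=-np.array([np.cos(a),np.sin(a)]);y=np.array([-x[1],x[0]])
    L=np.c_[(P[:,:2]-c[:2])@x,(P[:,:2]-c[:2])@y,P[:,2]-(c[2]+.055)]   # relative to pivot; scoop axes level
    g=(abs(L[:,1])<.04)&(L[:,0]>-.04)&(L[:,0]<.16)&(L[:,2]>-.17)&(L[:,2]<.05)
    im=f["image"][uv[:,1].astype(int),uv[:,0].astype(int)].astype(int)
    b=g&(im[:,0]>im[:,2]+70)
    # near wall upper edge/ near outer wall face: fit plane-extents in xz for outer wall
    w=g&(abs(abs(L[:,1])-.0285)<.006)&(im.max(1)-im.min(1)<30)&(L[:,2]<-.03)&(P[:,2]>.004)
    r=cv2.minAreaRect((L[w][:,[0,2]]*1000).astype(np.float32)) if w.sum()>10 else None
    print("t",s["time"],"op",round(s["opening"],4),"wall",w.sum(),r)
    rb=cv2.minAreaRect((L[b][:,[0,2]]*1000).astype(np.float32)) if b.sum()>10 else None
    print("bar",b.sum(),rb,"force",np.round(s["contact_force"],2),np.round(s["ft_torque"],2),"grip",s["gripper_force"])
    u=proj(f,np.r_[c[:2],c[2]+.03][None])[0].astype(int)
    if save:
        y0=max(0,u[1]-110);x0=max(0,u[0]-130);cv2.imwrite(save,cv2.resize(f["image"][y0:y0+220,x0:x0+280],None,fx=2.5,fy=2.5))
if __name__=="__main__":tilt(sys.argv[1] if len(sys.argv)>1 else None)
E
python3 tilt.py pics/e.png
```

```text
t 10.8 op 0.0516 wall 1023 ((56.009620666503906, -55.340728759765625), (37.143699645996094, 120.35186767578125), 89.25707244873047)
bar 297 ((3.4957351684570312, 2.0471248626708984), (14.187968254089355, 25.029903411865234), 23.41736602783203) force [-0.62  1.1  -4.21] [0.08 0.08 0.05] grip 59.99823331832886
```

View pics/e.png

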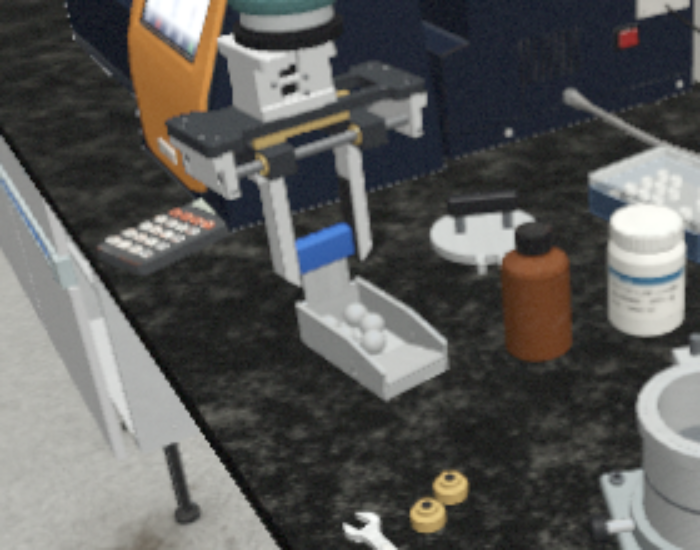

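The scoop is held level at (370,340) in the crop, with the balls inside and the bottles untouched. Next I carry it over to the jar.

```bash
python3 -c "
from plan import *
plan([(.4425,.1021,.18,98.1,8),(.4428,.0921,.18,100.1,1),(.4454,-.1933,.18,152.1,14),(.4474,-.2133,.18,156,1)])"
```

```text
from [0.4425 0.102  0.0284] 98.1 t 10.8
dp [[0.0, 0.0, -0.76], [0.0, 0.0, -0.76], [0.0, 0.0, -0.76], [0.0, 0.0, -0.76], [0.0, 0.0, -0.76], [0.0, 0.0, -0.76], [0.0, 0.0, -0.76], [0.0, 0.0, -0.76]] 
yaw [np.float64(-0.0), np.float64(-0.0), np.float64(-0.0), np.float64(-0.0), np.float64(-0.0), np.float64(-0.0), np.float64(-0.0), np.float64(-0.0)] max 0.76
dp [[-0.4, -0.04, -0.0], [-0.8, -0.14, -0.0], [-0.79, -0.19, -0.0], [-0.78, -0.24, -0.0], [-0.76, -0.29, -0.0], [-0.74, -0.34, -0.0], [-0.72, -0.38, -0.0], [-0.69, -0.43, -0.0]] 
yaw [-0.33, -0.62, -0.62, -0.62, -0.62, -0.62, -0.62, -0.62] max 0.8
dp [[-0.66, -0.47, -0.0], [-0.63, -0.52, -0.0], [-0.6, -0.56, -0.0], [-0.56, -0.59, -0.0], [-0.52, -0.63, -0.0], [-0.48, -0.66, -0.0], [-0.43, -0.69, -0.0], [-0.45, -0.67, -0.0]] 
yaw [-0.62, -0.62, -0.62, -0.62, -0.62, -0.62, -0.62, -0.65] max 0.69
```

Call:
carry_out:
  dp:
    - [0, 0, -0.3]
    - [0, 0, -0.6]
    - [0, 0, -0.9]
    - [0, 0, -1]
    - [0, 0, -1]
    - [0, 0, -1]
    - [0, 0, -0.8]
    - [0, 0, -0.5]
  yaw: [0, 0, 0, 0, 0, 0, 0, 0]
  jaw: [-1, -1, -1, -1, -1, -1, -1, -1]

```text
time: 11.8
eef_pos: [0.4426, 0.1021, 0.1821]
tool_rot: [179.9, -0.0, 98.1]
contact_force: [1.0, 1.0, -4.0]
opening: 0.0515
gripper_force: 60.0
```

```bash
python3 tilt.py
```

```text
t 11.85 op 0.0516 wall 1228 ((56.37143325805664, -58.21525573730469), (42.253440856933594, 119.2846450805664), 84.55599975585938)
bar 369 ((2.2702202796936035, -0.5547361373901367), (12.772859573364258, 26.99629020690918), 5.067755699157715) force [ 0.24  0.02 -2.69] [0.05 0.01 0.02] grip 59.998177886009216
```

Call:
carry_out:
  dp:
    - [-0.4, -0.04, 0]
    - [-0.8, -0.14, 0]
    - [-0.79, -0.19, 0]
    - [-0.78, -0.24, 0]
    - [-0.76, -0.29, 0]
    - [-0.74, -0.34, 0]
    - [-0.72, -0.38, 0]
    - [-0.69, -0.43, 0]
  yaw: [-0.33, -0.62, -0.62, -0.62, -0.62, -0.62, -0.62, -0.62]
  jaw: [-1, -1, -1, -1, -1, -1, -1, -1]

```text
time: 12.85
eef_pos: [0.4431, -0.051, 0.1804]
tool_rot: [-179.9, -0.1, 126.2]
contact_force: [-0.3, 0.6, -3.8]
opening: 0.0519
gripper_force: 60.0
```

Call:
carry_out:
  dp:
    - [-0.66, -0.47, 0]
    - [-0.63, -0.52, 0]
    - [-0.6, -0.56, 0]
    - [-0.56, -0.59, 0]
    - [-0.52, -0.63, 0]
    - [-0.48, -0.66, 0]
    - [-0.43, -0.69, 0]
    - [-0.45, -0.67, 0]
  yaw: [-0.62, -0.62, -0.62, -0.62, -0.62, -0.62, -0.62, -0.65]
  jaw: [-1, -1, -1, -1, -1, -1, -1, -1]

```text
time: 13.85
eef_pos: [0.4464, -0.2136, 0.1802]
tool_rot: [-180.0, -0.1, 156.2]
contact_force: [0.3, 0.5, -3.9]
opening: 0.0516
gripper_force: 60.0
```

```bash
python3 tilt.py pics/f.png
```

```text
t 13.9 op 0.0514 wall 3830 ((69.18924713134766, -103.22612762451172), (149.58294677734375, 133.43661499023438), 0.05452389642596245)
bar 59 ((-9.729718208312988, 3.551703453063965), (18.942291259765625, 4.695796489715576), 72.5167236328125) force [ 0.89 -3.33 -4.32] [-0.33 -0.05 -0.03] grip 59.997809529304504
```

View pics/f.png

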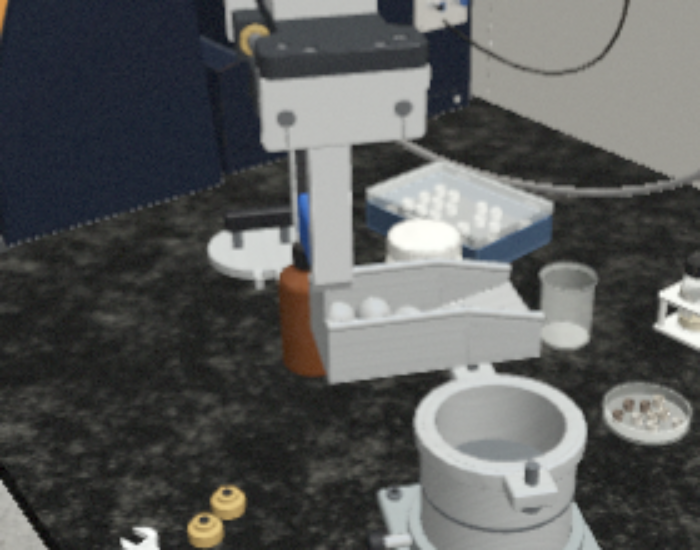

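The crop shows the scoop hanging nearly level beside and above the jar mouth at (500,430), with the balls at its back at (370,310). Now I ease the grip step by step so it tips about the pads.

```bash
sed -i 's/&(P\[:,2\]>.004)/\&(P[:,2]>(.118 if c[1]<-.1 else .004))/' tilt.py; python3 tilt.py
```

```text
t 13.95 op 0.0515 wall 3096 ((55.12702560424805, -52.391258239746094), (43.04009246826172, 116.26277160644531), 89.95454406738281)
bar 68 ((-7.383002281188965, 3.33695125579834), (20.089059829711914, 5.1465020179748535), 73.06976318359375) force [-0.34  0.2  -4.41] [-0.01  0.14  0.04] grip 59.99752879142761
```

Call:
carry_out:
  dp:
    - [0, 0, 0]
    - [0, 0, 0]
    - [0, 0, 0]
    - [0, 0, 0]
    - [0, 0, 0]
    - [0, 0, 0]
    - [0, 0, 0]
    - [0, 0, 0]
  yaw: [0, 0, 0, 0, 0, 0, 0, 0]
  jaw: [-1, -1, -1, -1, -1, -1, -1, -1]
  squeeze: 35

```text
time: 14.95
eef_pos: [0.4474, -0.2132, 0.1809]
tool_rot: [-180.0, -0.0, 156.0]
contact_force: [0.7, 0.3, -3.8]
opening: 0.0517
gripper_force: 35.0
```

```bash
python3 tilt.py
```

```text
t 15.0 op 0.0516 wall 3151 ((54.404823303222656, -55.33119583129883), (37.61876678466797, 116.41905212402344), 89.86962890625)
bar 64 ((-8.300455093383789, 3.5311279296875), (20.200305938720703, 4.048988342285156), 76.11945343017578) force [ 0.12 -0.95 -4.36] [0.05 0.09 0.03] grip 34.99893844127655
```

Call:
carry_out:
  dp:
    - [0, 0, 0]
    - [0, 0, 0]
    - [0, 0, 0]
    - [0, 0, 0]
    - [0, 0, 0]
    - [0, 0, 0]
    - [0, 0, 0]
    - [0, 0, 0]
  yaw: [0, 0, 0, 0, 0, 0, 0, 0]
  jaw: [-1, -1, -1, -1, -1, -1, -1, -1]
  squeeze: 20

```text
time: 16.0
eef_pos: [0.4475, -0.2131, 0.181]
tool_rot: [180.0, 0.0, 156.0]
contact_force: [0.2, 0.3, -3.3]
opening: 0.0517
gripper_force: 20.0
```

```bash
python3 tilt.py
```

```text
t 16.05 op 0.0516 wall 3148 ((54.50432205200195, -55.20084762573242), (37.389854431152344, 116.90483856201172), 89.53870391845703)
bar 63 ((-8.242246627807617, 3.3200387954711914), (20.829309463500977, 4.433808326721191), 75.89229583740234) force [ 0.43 -0.18 -4.  ] [0.08 0.09 0.  ] grip 19.999390840530396
```

Call:
carry_out:
  dp:
    - [0, 0, 0]
    - [0, 0, 0]
    - [0, 0, 0]
    - [0, 0, 0]
    - [0, 0, 0]
    - [0, 0, 0]
    - [0, 0, 0]
    - [0, 0, 0]
  yaw: [0, 0, 0, 0, 0, 0, 0, 0]
  jaw: [-1, -1, -1, -1, -1, -1, -1, -1]
  squeeze: 13

```text
time: 17.05
eef_pos: [0.4474, -0.2131, 0.1809]
tool_rot: [-180.0, -0.0, 156.0]
contact_force: [-0.2, 0.1, -3.1]
opening: 0.0522
gripper_force: 13.0
```

```bash
python3 tilt.py
```

```text
t 17.1 op 0.0515 wall 3058 ((49.03868865966797, -60.61922073364258), (38.389007568359375, 116.48941802978516), 84.95391845703125)
bar 70 ((-8.323575019836426, 2.955930709838867), (20.519866943359375, 3.7273268699645996), 74.30643463134766) force [-0.02 -0.48 -3.44] [0.11 0.09 0.03] grip 12.999642491340637
```

Call:
carry_out:
  dp:
    - [0, 0, 0]
    - [0, 0, 0]
    - [0, 0, 0]
    - [0, 0, 0]
    - [0, 0, 0]
    - [0, 0, 0]
    - [0, 0, 0]
    - [0, 0, 0]
  yaw: [0, 0, 0, 0, 0, 0, 0, 0]
  jaw: [-1, -1, -1, -1, -1, -1, -1, -1]
  squeeze: 10.5

```text
time: 18.1
eef_pos: [0.4476, -0.2132, 0.1811]
tool_rot: [180.0, 0.0, 156.1]
contact_force: [-0.2, 0.3, -1.9]
opening: 0.0518
gripper_force: 10.5
```

```bash
python3 tilt.py
```

```text
t 18.15 op 0.052 wall 2923 ((21.090618133544922, -76.30671691894531), (38.152339935302734, 116.71361541748047), 62.977333068847656)
bar 146 ((-9.37283706665039, 0.3965024948120117), (20.319204330444336, 4.281784534454346), 70.23319244384766) force [-0.36 -0.85 -2.14] [-0.05 -0.02  0.02] grip 10.499881356954575
```

Run:
```python
from m import *
a=cams.grab_frame("scene")["image"][170:350,220:400];b=cams.grab_frame("top")["image"][140:320,330:510]
cv2.imwrite("pics/g.png",np.hstack([cv2.resize(x,(400,400)) for x in(a,b)]))
```

```text
(no output)
```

View pics/g.png

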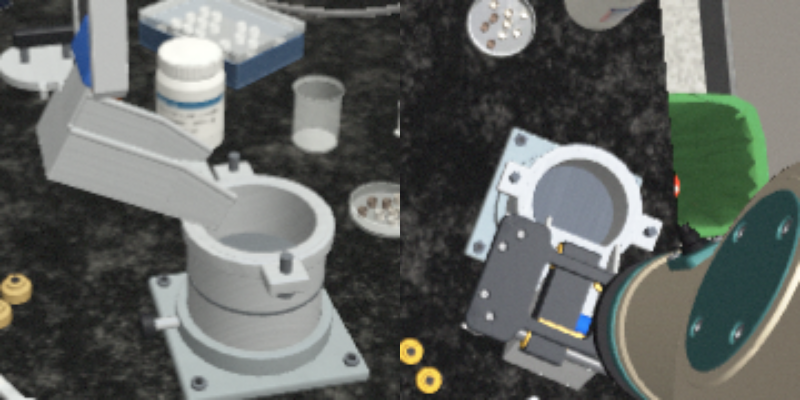

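The crops show the scoop tipped at about 27° into the mouth, and no balls in the scoop or on the bench. The weight fell by about 1.6 N, which fits five balls. I retreat and check the jar on the way.

```bash
python3 -c "
from plan import *
plan([(.4474,-.2132,.211,156,2),(.4400,-.1900,.211,154,1),(.4485,.0325,.18,101,11),(.4497,.0525,.16,98,2)])"
```

```text
from [ 0.4475 -0.2132  0.181 ] 156.1 t 18.25
dp [[0.0, -0.0, -0.6], [0.0, -0.0, -0.6], [0.65, 0.73, -0.0], [0.33, 0.74, 0.11], [0.39, 0.71, 0.11], [0.45, 0.68, 0.11], [0.5, 0.64, 0.11], [0.55, 0.59, 0.11]] 
yaw [np.float64(0.0), np.float64(0.0), 0.33, 0.8, 0.8, 0.8, 0.8, 0.8] max 0.74
dp [[0.6, 0.54, 0.11], [0.64, 0.49, 0.11], [0.68, 0.43, 0.11], [0.72, 0.38, 0.11], [0.75, 0.31, 0.11], [0.77, 0.25, 0.11], [0.39, 0.1, 0.4], [0.39, 0.09, 0.4]] 
yaw [0.8, 0.8, 0.8, 0.8, 0.8, 0.8, 0.25, 0.25] max 0.77
```

Call:
carry_out:
  dp:
    - [0, 0, -0.6]
    - [0, 0, -0.6]
    - [0.65, 0.73, 0]
    - [0.33, 0.74, 0.11]
    - [0.39, 0.71, 0.11]
    - [0.45, 0.68, 0.11]
    - [0.5, 0.64, 0.11]
    - [0.55, 0.59, 0.11]
  yaw: [0, 0, 0.33, 0.8, 0.8, 0.8, 0.8, 0.8]
  jaw: [-1, -1, -1, -1, -1, -1, -1, -1]
  squeeze: 12

```text
time: 19.25
eef_pos: [0.4438, -0.0879, 0.1972]
tool_rot: [180.0, 0.0, 129.9]
contact_force: [-0.0, 0.5, -2.1]
opening: 0.0518
gripper_force: 12.0
```

Call:
carry_out:
  dp:
    - [0.6, 0.54, 0.11]
    - [0.64, 0.49, 0.11]
    - [0.68, 0.43, 0.11]
    - [0.72, 0.38, 0.11]
    - [0.75, 0.31, 0.11]
    - [0.77, 0.25, 0.11]
    - [0.39, 0.1, 0.4]
    - [0.39, 0.09, 0.4]
  yaw: [0.8, 0.8, 0.8, 0.8, 0.8, 0.8, 0.25, 0.25]
  jaw: [-1, -1, -1, -1, -1, -1, -1, -1]

```text
time: 20.25
eef_pos: [0.4488, 0.0528, 0.1601]
tool_rot: [-180.0, 0.0, 98.2]
contact_force: [0.3, -0.8, -3.0]
opening: 0.0519
gripper_force: 12.0
```

```bash
python3 tilt.py
python3 - <<'E'
from m import *
f=cams.grab_frame("top");a=cams.grab_frame("scene")["image"][130:330,150:400]
b=f["image"][150:310,300:500]
cv2.imwrite("pics/i.png",np.hstack([cv2.resize(x,(400,320)) for x in(a,b)]))
P,uv=world(f);c=np.array([.5399,-.253]);q=np.hypot(*(P[:,:2]-c).T)<.034
print("in jar z pct",np.percentile(P[q,2],[5,50,80,95]).round(3),(P[q,2]>.03).mean())
E
```

```text
t 20.3 op 0.0518 wall 1352 ((24.18722915649414, -75.29075622558594), (39.09010314941406, 117.80936431884766), 62.01231384277344)
bar 309 ((5.056909561157227, 1.4423885345458984), (15.202953338623047, 22.887035369873047), 12.222103118896484) force [-0.31  0.35 -3.54] [-0.    0.05  0.02] grip 12.000259459018707
in jar z pct [0.055 0.058 0.059 0.06 ] 1.0
```

View pics/i.png

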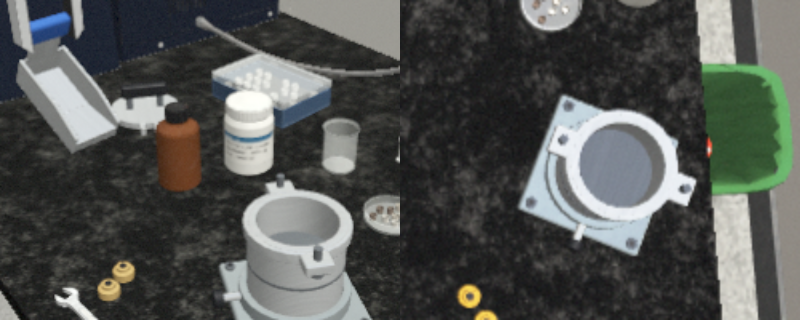

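The left crop shows the scoop empty at (65,85), and no balls are on the bench. The jar at (620,165) shows an opaque surface at z ≈ 0.058, as in the first pictures, so the balls lie under it. Next I set the scoop down.

Call:
carry_out:
  dp:
    - [0, 0, 0.6]
    - [0, 0, 0.9]
    - [0, 0, 0.9]
    - [0, 0, 0.7]
    - [0, 0, 0.4]
    - [0.1, 0, 0.2]
    - [0.25, 0, 0.15]
    - [0.25, 0, 0.15]
  yaw: [0, 0, 0, 0, 0, 0, 0, 0]
  jaw: [-1, -1, -1, -1, -1, -1, -1, -1]
  squeeze: 6

```text
time: 21.4
eef_pos: [0.4471, 0.0682, 0.0609]
tool_rot: [179.9, -0.0, 98.3]
contact_force: [0.3, -0.1, -1.6]
opening: 0.052
gripper_force: 6.0
```

```bash
python3 tilt.py
```

```text
t 21.45 op 0.0518 wall 1124 ((28.02172088623047, -75.36251831054688), (38.90605545043945, 117.54742431640625), 64.8876724243164)
bar 261 ((5.044902324676514, 1.4184646606445312), (14.33159065246582, 22.90634536743164), 14.003497123718262) force [-0.23  0.41 -2.08] [-0.12 -0.03 -0.01] grip 6.000315472483635
```

Call:
carry_out:
  dp:
    - [0.28, 0, 0.14]
    - [0.26, 0, 0.16]
    - [0.26, 0, 0.18]
    - [0.24, 0, 0.2]
    - [0.22, 0, 0.22]
    - [0.2, 0, 0.24]
    - [0.2, 0, 0.26]
    - [0.15, 0, 0.28]
  yaw: [0, 0, 0, 0, 0, 0, 0, 0]
  jaw: [-1, -1, -1, -1, -1, -1, -1, -1]

```text
time: 22.45
eef_pos: [0.4403, 0.1127, 0.0185]
tool_rot: [180.0, -0.0, 98.3]
contact_force: [-1.2, -0.8, 8.7]
opening: 0.0519
gripper_force: 6.0
```

```bash
python3 tilt.py
```

```text
t 22.5 op 0.0522 wall 931 ((56.592185974121094, -51.6967658996582), (34.514259338378906, 119.36976623535156), 89.86983489990234)
bar 288 ((4.172966003417969, 3.6123437881469727), (15.839278221130371, 24.90081214904785), 32.328338623046875) force [ 1.17 -1.46 -1.56] [-0.04 -0.04 -0.05] grip 6.000072509050369
```

```bash
python3 -c "
from plan import *
plan([(.4403,.1127,.110,98.3,4),(.6225,.1673,.080,156,12)],(.4403,.1127,.0185,98.3))"
```

```text
from [0.4403 0.1127 0.0185] 98.3 t 22.5
dp [[0.0, 0.0, -0.91], [0.0, 0.0, -0.91], [0.0, 0.0, -0.91], [0.0, 0.0, -0.91], [0.09, 0.63, 0.1], [0.04, 0.63, 0.1], [-0.01, 0.63, 0.1], [-0.07, 0.63, 0.1]] 
yaw [-0.0, -0.0, -0.0, -0.0, -0.8, -0.8, -0.8, -0.8] max 0.91
dp [[-0.12, 0.62, 0.1], [-0.17, 0.61, 0.1], [-0.22, 0.59, 0.1], [-0.27, 0.57, 0.1], [-0.32, 0.55, 0.1], [-0.36, 0.52, 0.1], [-0.41, 0.49, 0.1], [-0.44, 0.45, 0.1]] 
yaw [-0.8, -0.8, -0.8, -0.8, -0.8, -0.8, -0.8, -0.8] max 0.62
```

Call:
carry_out:
  dp:
    - [0, 0, 0]
    - [0, 0, 0]
    - [0, 0, 0]
    - [0, 0, 0]
    - [0, 0, -0.9]
    - [0, 0, -0.9]
    - [0, 0, -0.9]
    - [0, 0, -0.9]
  yaw: [0, 0, 0, 0, 0, 0, 0, 0]
  jaw: [0.6, 1, 1, 1, 1, 1, 1, 1]

```text
time: 23.5
eef_pos: [0.4401, 0.1123, 0.1095]
tool_rot: [-180.0, -0.0, 98.3]
contact_force: [-0.4, -0.4, 0.1]
opening: 0.0941
gripper_force: 0.0
```

Call:
carry_out:
  dp:
    - [0, 0, 0]
    - [0, 0, 0]
    - [0, 0, 0]
    - [0, 0, 0]
    - [0.09, 0.63, 0.1]
    - [0.04, 0.63, 0.1]
    - [-0.01, 0.63, 0.1]
    - [-0.07, 0.63, 0.1]
  yaw: [0, 0, 0, 0, -0.8, -0.8, -0.8, -0.8]
  jaw: [1, 1, 1, 1, 1, 1, 1, 1]

```text
time: 24.5
eef_pos: [0.5011, 0.1305, 0.0981]
tool_rot: [-180.0, -0.0, 117.6]
contact_force: [-0.4, -1.2, 0.2]
opening: 0.094
gripper_force: 0.0
```

Call:
carry_out:
  dp:
    - [-0.12, 0.62, 0.1]
    - [-0.17, 0.61, 0.1]
    - [-0.22, 0.59, 0.1]
    - [-0.27, 0.57, 0.1]
    - [-0.32, 0.55, 0.1]
    - [-0.36, 0.52, 0.1]
    - [-0.41, 0.49, 0.1]
    - [-0.44, 0.45, 0.1]
  yaw: [-0.8, -0.8, -0.8, -0.8, -0.8, -0.8, -0.8, -0.8]
  jaw: [1, 0.6, 0.3, 0.3, 0.3, 0.3, 0.3, 0.3]

```text
time: 25.5
eef_pos: [0.6222, 0.1664, 0.0778]
tool_rot: [-180.0, -0.1, 156.0]
contact_force: [0.7, -0.2, 0.6]
opening: 0.0612
gripper_force: 0.0
```

Run:
```python
from plan import *
plan([(.6225,.1673,-.010,156,6)])
f=cams.grab_frame("scene");P,uv=world(f);s=robot.sense();c=np.array(s["eef_pos"]);a=np.radians(s["tool_rot"][2])
L=np.c_[(P[:,:2]-c[:2])@[np.cos(a),np.sin(a)],(P[:,:2]-c[:2])@[np.sin(a),-np.cos(a)],P[:,2]]
q=(abs(L[:,0])<.02)&(abs(L[:,1])<.06)&(P[:,2]>.075)&(P[:,2]<.16);print("tip",np.sort(L[q,2])[:10].round(3),L[q].min(0),L[q].max(0))
h=(np.hypot(L[:,0],L[:,1])<.06)&(P[:,2]>.042)&(P[:,2]<.062);print(s["time"],"handle rel",h.sum(),rect(P[h]),L[h].mean(0),L[h].min(0),L[h].max(0))
# scoop standing?
w=(np.hypot(P[:,0]-.45,P[:,1]-.06)<.1)&(P[:,2]>.006)&(P[:,2]<.05);print("scoop",rect(P[w]),np.percentile(P[w,2],[50,95]))
b=(np.hypot(P[:,0]-.45,P[:,1]-.1)<.1)&(P[:,2]>.075)&(P[:,2]<.1);print(P[b,2].max() if b.any() else 0)
```

```text
from [0.6222 0.1664 0.0778] 156.0 t 25.5
dp [[0.0, 0.01, 0.59], [0.0, 0.01, 0.59], [0.0, 0.01, 0.59], [0.0, 0.01, 0.59], [0.0, 0.01, 0.59], [0.0, 0.01, 0.59]] 
yaw [np.float64(0.0), np.float64(0.0), np.float64(0.0), np.float64(0.0), np.float64(0.0), np.float64(0.0)] max 0.59
tip [0.114 0.114 0.115 0.116 0.116 0.116 0.116 0.117 0.117 0.117] [-0.00746171 -0.04943083  0.11409751] [0.01162607 0.03978694 0.15976567]
25.55 handle rel 179 (array([621.7, 165.9]), array([16.5, 64.4]), 62.5) [ 0.00221191 -0.00353036  0.04879986] [-0.03039706 -0.01015379  0.04207203] [0.03420978 0.00799541 0.05349223]
scoop (array([446.4,  57.3]), array([ 62.3, 119.6]), 8.5) [0.02030463 0.04106523]
0.08744933680960272
```

Call:
carry_out:
  dp:
    - [0, 0.02, 0.6]
    - [0, 0.02, 0.7]
    - [0, 0, 0.7]
    - [0, 0, 0.6]
    - [0, 0, 0.55]
    - [0, 0, 0.4]
    - [0, 0, 0]
    - [0, 0, 0]
  yaw: [0, 0, 0, 0, 0, 0, 0, 0]
  jaw: [0.3, 0.3, 0.3, 0.3, 0.3, 0.3, 0, -0.4]
  squeeze: 60

```text
time: 26.55
eef_pos: [0.6231, 0.1676, -0.0096]
tool_rot: [180.0, 0.0, 155.9]
contact_force: [-0.3, 0.5, 0.7]
opening: 0.0445
gripper_force: 0.0
```

Call:
carry_out:
  dp:
    - [0, 0, 0]
    - [0, 0, 0]
    - [0, 0, 0]
    - [0, 0, 0]
    - [0, 0, 0]
    - [0, 0, 0]
    - [0, 0, -0.1]
    - [0, 0, -0.2]
  yaw: [0, 0, 0, 0, 0, 0, 0, 0]
  jaw: [-0.6, -0.7, -1, -1, -1, -1, -1, -1]

```text
time: 27.55
eef_pos: [0.6206, 0.1658, -0.0037]
tool_rot: [-179.8, -0.2, 155.8]
contact_force: [-0.0, 0.6, -4.1]
opening: 0.0146
gripper_force: 60.0
```

Call:
carry_out:
  dp:
    - [0, 0, -0.4]
    - [0, 0, -0.7]
    - [0, 0, -0.9]
    - [0, 0, -1]
    - [0, 0, -1]
    - [0, 0, -1]
    - [0, 0, -0.9]
    - [0, 0, -0.6]
  yaw: [0, 0, 0, 0, 0, 0, 0, 0]
  jaw: [-1, -1, -1, -1, -1, -1, -1, -1]

```text
time: 28.55
eef_pos: [0.623, 0.1675, 0.1623]
tool_rot: [179.9, 0.1, 155.9]
contact_force: [0.1, 0.4, -5.0]
opening: 0.0147
gripper_force: 60.0
```

```bash
cat > lid.py <<'E'
from plan import *
def lid():
  s=robot.sense();c=np.array(s["eef_pos"]);a=np.radians(s["tool_rot"][2])
  for n in("scene","top"):
    f=cams.grab_frame(n);P,uv=world(f)
    L=np.c_[(P[:,:2]-c[:2])@[np.cos(a),np.sin(a)],(P[:,:2]-c[:2])@[np.sin(a),-np.cos(a)],P[:,2]-c[2]]
    im=f["image"][uv[:,1].astype(int),uv[:,0].astype(int)].astype(int)
    r=np.hypot(L[:,0],L[:,1]);g=(r<.075)&(L[:,2]<.03)&(L[:,2]>-.02)
    # tip of fingers 36mm above reported TCP -> lid flange top expected 10 mm below that... flange top by plane fit
    q=g&(r>.014)&(abs(L[:,2]-np.median(L[g&(r>.03),2]))<.006)
    A=np.c_[L[q][:,:2],np.ones(q.sum())];k=np.linalg.lstsq(A,L[q,2],rcond=None)[0]
    print(n,"top plane n",q.sum(),"slope deg",np.degrees(np.arctan(k[:2])).round(2),"z rel TCP",k[2].round(4),"world",(k[2]+c[2]).round(4))
    rim=g&(r>.035);print("   extents tool x",np.percentile(L[q,0],[.3,99.7]).round(4),"y",np.percentile(L[q,1],[.3,99.7]).round(4),"rect",rect(P[q]),"enc",cv2.minEnclosingCircle((P[q,:2]*1000).astype(np.float32)))
  print(s["time"],c,s["tool_rot"])
if __name__=="__main__":
  lid();plan([(.611,.116,.154,156,2),(.548,-.204,.154,156,13),(.5388,-.254,.154,156,3)])
E
python3 lid.py
```

```text
scene top plane n 597 slope deg [-0.32  1.47] z rel TCP 0.0248 world 0.1871
   extents tool x [-0.0476  0.0514] y [-0.0691  0.0447] rect (array([623.3, 161. ]), array([100.9, 109.1]), 13.6) enc ((617.39697265625, 157.83934020996094), 59.13496780395508)
top top plane n 603 slope deg [-0.39  0.52] z rel TCP 0.0265 world 0.1888
   extents tool x [-0.0495  0.0487] y [-0.0669  0.0383] rect (array([608.8, 153.3]), array([92.6, 97.7]), 44.7) enc ((614.4935913085938, 158.1991729736328), 56.972965240478516)
28.55 [0.62304009 0.16747611 0.16228817] [1.79920578e+02 9.81558962e-02 1.55863894e+02]
from [0.6239 0.1677 0.1624] 155.9 t 28.65
dp [[-0.19, -1.05, 0.17], [-0.19, -1.05, 0.17], [-0.22, -0.98, -0.0], [-0.22, -0.98, -0.0], [-0.22, -0.98, -0.0], [-0.22, -0.98, -0.0], [-0.22, -0.98, -0.0], [-0.22, -0.98, -0.0]] 
yaw [np.float64(-0.01), np.float64(-0.01), 0.0, 0.0, 0.0, 0.0, 0.0, 0.0] max 1.05
dp [[-0.22, -0.98, -0.0], [-0.22, -0.98, -0.0], [-0.22, -0.98, -0.0], [-0.22, -0.98, -0.0], [-0.22, -0.98, -0.0], [-0.22, -0.98, -0.0], [-0.22, -0.98, -0.0], [-0.16, -0.66, -0.0]] 
yaw [0.0, 0.0, 0.0, 0.0, 0.0, 0.0, 0.0, 0.0] max 0.98
dp [[-0.16, -0.66, -0.0], [-0.16, -0.66, -0.0]] 
yaw [0.0, 0.0] max 0.66
```

Call:
carry_out:
  dp:
    - [-0.07, -0.3, 0]
    - [-0.14, -0.6, 0]
    - [-0.2, -0.9, 0]
    - [-0.2, -0.9, 0]
    - [-0.2, -0.9, 0]
    - [-0.2, -0.9, 0]
    - [-0.2, -0.9, 0]
    - [-0.2, -0.9, 0]
  yaw: [0, 0, 0, 0, 0, 0, 0, 0]
  jaw: [-1, -1, -1, -1, -1, -1, -1, -1]

```text
time: 29.65
eef_pos: [0.59, 0.0078, 0.16]
tool_rot: [180.0, 0.0, 155.9]
contact_force: [1.6, 0.7, -5.1]
opening: 0.0144
gripper_force: 60.0
```

Call:
carry_out:
  dp:
    - [-0.2, -0.9, 0]
    - [-0.2, -0.9, 0]
    - [-0.2, -0.9, 0]
    - [-0.2, -0.9, 0]
    - [-0.2, -0.9, 0]
    - [-0.2, -0.9, 0]
    - [-0.2, -0.9, 0]
    - [-0.2, -0.9, 0]
  yaw: [0, 0, 0, 0, 0, 0, 0, 0]
  jaw: [-1, -1, -1, -1, -1, -1, -1, -1]

```text
time: 30.65
eef_pos: [0.5528, -0.1727, 0.16]
tool_rot: [180.0, 0.0, 155.9]
contact_force: [0.9, -0.3, -4.6]
opening: 0.0147
gripper_force: 60.0
```

Call:
carry_out:
  dp:
    - [-0.2, -0.9, 0]
    - [-0.18, -0.8, 0]
    - [-0.14, -0.6, 0]
    - [-0.12, -0.4, 0]
    - [-0.1, -0.3, 0]
    - [-0.06, -0.26, 0]
    - [0, 0, 0]
    - [0, 0, 0]
  yaw: [0, 0, 0, 0, 0, 0, 0, 0]
  jaw: [-1, -1, -1, -1, -1, -1, -1, -1]

```text
time: 31.65
eef_pos: [0.5384, -0.2531, 0.1599]
tool_rot: [180.0, -0.0, 155.9]
contact_force: [-0.1, 0.6, -5.5]
opening: 0.0147
gripper_force: 60.0
```

Run:
```python
from lid import *
lid()
f=cams.grab_frame("scene");t=cams.grab_frame("top")
cv2.imwrite("pics/j.png",np.hstack([cv2.resize(x,None,fx=2.6,fy=2.6,interpolation=cv2.INTER_CUBIC) for x in(f["image"][160:360,265:415],t["image"][130:330,335:485])]))
P,uv=world(f)
j=(np.hypot(P[:,0]-.5388,P[:,1]+.254)<.085)&(P[:,2]<.135)&(P[:,2]>.108);print("studs",P[j].mean(0).round(4),P[j].round(3)[::6].tolist()[:8])
```

```text
scene top plane n 1849 slope deg [-0.48  1.34] z rel TCP 0.0258 world 0.1857
   extents tool x [-0.0476  0.0499] y [-0.0675  0.0369] rect (array([ 527.4, -267. ]), array([101.7,  98.9]), 53.5) enc ((530.3545532226562, -262.5224304199219), 57.38478469848633)
top top plane n 1476 slope deg [-0.1  -0.08] z rel TCP 0.0251 world 0.185
   extents tool x [-0.047   0.0493] y [-0.0642  0.0599] rect (array([ 529.2, -248.4]), array([106.1,  83. ]), 26.5) enc ((527.2655029296875, -249.04864501953125), 65.5047836303711)
31.65 [ 0.538352   -0.2531193   0.15989187] [ 1.79969383e+02 -1.71093641e-02  1.55911583e+02]
studs [ 0.5255 -0.2829  0.1109] [[0.56, -0.199, 0.109], [0.562, -0.205, 0.11], [0.515, -0.303, 0.113], [0.513, -0.305, 0.113], [0.514, -0.305, 0.11], [0.514, -0.305, 0.109], [0.514, -0.307, 0.109]]
```

View pics/j.png

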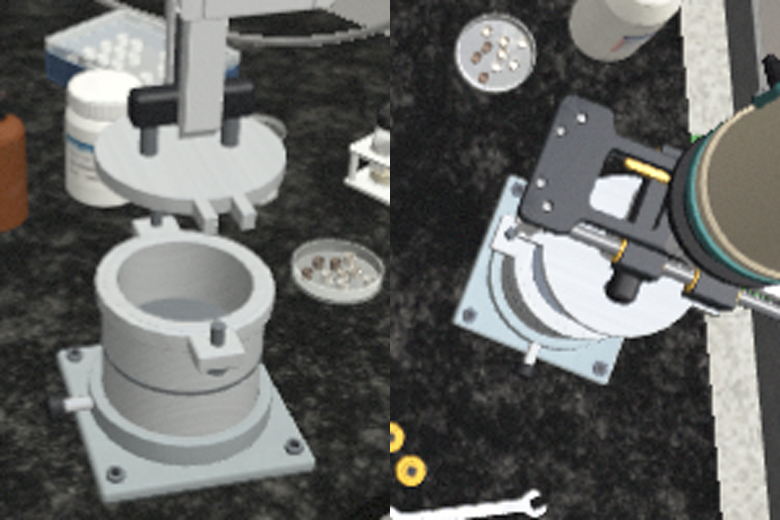

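The left crop shows the lid level above the jar, with the near slotted ear at (225,213) over the near stud at (218,335). I lower it slowly.

Call:
carry_out:
  dp:
    - [0, 0, 0.2]
    - [0, 0, 0.3]
    - [0, 0, 0.4]
    - [0, 0, 0.4]
    - [0, 0, 0.3]
    - [0, 0, 0.25]
    - [0, 0, 0.1]
    - [0, 0, 0]
  yaw: [0, 0, 0, 0, 0, 0, 0, 0]
  jaw: [-1, -1, -1, -1, -1, -1, -1, -1]

```text
time: 32.85
eef_pos: [0.5382, -0.2539, 0.1112]
tool_rot: [180.0, -0.0, 155.9]
contact_force: [1.1, 0.2, -5.2]
opening: 0.0146
gripper_force: 60.0
```

```bash
cat > fit.py <<'E'
from m import *
# scene camera: fit lid pose (x,y,yaw) by its flange-top silhouette points; jar from the same camera
s=robot.sense();c=np.array(s["eef_pos"]);f=cams.grab_frame("scene");P,uv=world(f);im=f["image"][uv[:,1].astype(int),uv[:,0].astype(int)].astype(int)
zt=c[2]+.0255
g=(np.hypot(*(P[:,:2]-c[:2]).T)<.08)&(abs(P[:,2]-zt)<.0045)
Q=P[g];r=np.hypot(*(Q[:,:2]-c[:2]).T);th=np.degrees(np.arctan2(Q[:,1]-c[1],Q[:,0]-c[0]))
# edge of the disc per angle bin
E=[]
for b in np.arange(-180,180,6):
    m=(th>=b)&(th<b+6)
    if m.sum()>8 and not any(abs((b+3-e+180)%360-180)<22 for e in(66,-114)):
        i=np.where(m)[0];E.append(Q[i[np.argsort(r[i])[-2:]]].mean(0))
E=np.array(E);print("n",len(E),"tcp",c.round(4),"flange z",np.median(Q[:,2]).round(4))
from scipy.optimize import least_squares
k=least_squares(lambda p:np.hypot(*(E[:,:2]-p[:2]).T)-p[2],[*c[:2],.05],loss="soft_l1",f_scale=.001).x;print("disc",k.round(4))
e=r>.054;print("ears",[(e&(np.cos(np.radians(th-a))>.5)).sum() for a in(66,-114)])
for a in(66,-114):
    m=e&(np.cos(np.radians(th-a))>.5)
    if m.sum()>3: d=Q[m,:2].mean(0)-k[:2];print("  ear dir",a,np.degrees(np.arctan2(d[1],d[0])).round(1),d.round(4))
h=(np.hypot(*(P[:,:2]-c[:2]).T)<.05)&(P[:,2]>zt+.025)&(P[:,2]<zt+.042)&(im.max(1)<70);print("handle dark",h.sum(),rect(P[h]))
j=(np.hypot(P[:,0]-.5388,P[:,1]+.254)<.085)&(P[:,2]<.1145)&(P[:,2]>.108)
for sgn in(1,-1):
    q=j&(sgn*(P[:,1]+.254)>.035);print("stud",q.sum(),P[q].mean(0).round(4))
print("lid lowest",np.sort(P[(np.hypot(*(P[:,:2]-c[:2]).T)<.07)&(P[:,2]>.1135)][:,2])[[0,5,20,60]].round(4))
cv2.imwrite("pics/k.png",cv2.resize(f["image"][170:330,265:415],None,fx=3.7,fy=3.7,interpolation=cv2.INTER_CUBIC))
E
python3 fit.py
```

```text
n 38 tcp [ 0.5382 -0.2539  0.1112] flange z 0.1368
disc [ 0.5363 -0.2556  0.0491]
ears [np.int64(2), np.int64(110)]
  ear dir -114 -114.4 [-0.0244 -0.0539]
handle dark 261 (array([ 535.6, -254.3]), array([17.2, 62.9]), 65.8)
stud 0 [nan nan nan]
stud 30 [ 0.5152 -0.3061  0.1114]
lid lowest [0.1142 0.1269 0.128  0.1291]fit.py:23: RuntimeWarning: Mean of empty slice.
  q=j&(sgn*(P[:,1]+.254)>.035);print("stud",q.sum(),P[q].mean(0).round(4))
  ret = um.true_divide(
```

View pics/k.png

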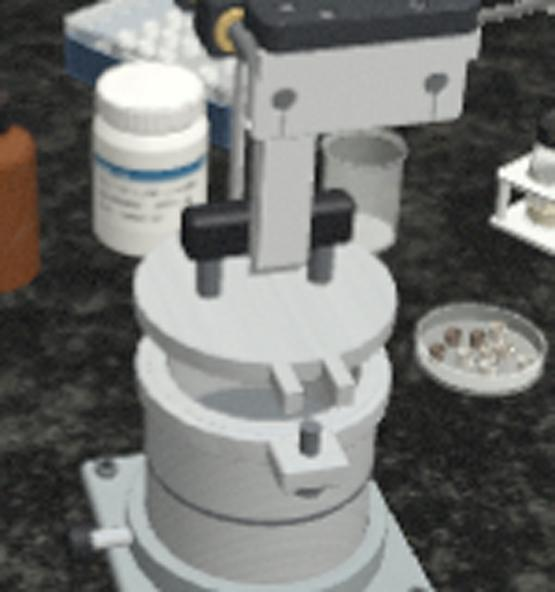

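The crop shows the lid level with its near slot at (313,385) above the near stud at (311,437). Measured in the same camera, it needs about 1.4 mm in +x and 6 mm down.

Call:
carry_out:
  dp:
    - [-0.06, 0.01, 0.04]
    - [0, 0, 0.05]
    - [0, 0, 0.05]
    - [0, 0, 0.05]
    - [0, 0, 0.04]
    - [0, 0, 0]
    - [0, 0, 0]
    - [0, 0, 0]
  yaw: [0, 0, 0, 0, 0, 0, 0, 0]
  jaw: [-1, -1, -1, -1, -1, -1, -1, -1]

```text
time: 33.9
eef_pos: [0.5397, -0.2543, 0.1055]
tool_rot: [180.0, 0.0, 155.9]
contact_force: [-0.0, 0.1, -4.7]
opening: 0.0145
gripper_force: 60.0
```

```bash
python3 fit.py 2>/dev/null
python3 - <<'E'
from m import *
f=cams.grab_frame("scene");P,uv=world(f)
for nm,c2,hh in(("amber",(.56,-.02),.09),("alum",(.655,-.04),.08),("beaker",(.757,-.1),.05)):
    q=(np.hypot(*(P[:,:2]-c2).T)<.05)&(P[:,2]>hh)&(P[:,2]<hh+.03);print(nm,q.sum(),P[q].mean(0).round(4))
E
```

```text
n 36 tcp [ 0.5397 -0.2543  0.1055] flange z 0.1312
disc [ 0.5378 -0.2561  0.049 ]
ears [np.int64(4), np.int64(111)]
  ear dir 66 74.1 [0.018  0.0634]
  ear dir -114 -114.3 [-0.0245 -0.0542]
handle dark 265 (array([ 538.9, -250.5]), array([26.4, 62.8]), 64.6)
stud 0 [nan nan nan]
stud 29 [ 0.5153 -0.3062  0.111 ]
lid lowest [0.1211 0.1215 0.1222 0.1234]
amber 174 [ 0.5654 -0.0095  0.1002]
alum 451 [ 0.6573 -0.0305  0.0897]
beaker 77 [ 0.7438 -0.1081  0.0541]
```

```bash
python3 -c "
from cell import robot
print(robot.close_job(), robot.sense()['time'])"
```

```text
the job is handed in; nothing more can be done
the job is handed in; nothing more can be done
```

I handed the job in at about 34 s: the scoop was emptied over the jar and stood level on its base. The lid is held level and centred about 15 mm above the rim, slots in line with the studs. I never saw the balls inside the jar, because an opaque surface hides its floor; the weight drop and the clear bench say they are in it. The amber bottle and white jar had not moved; the beaker was partly hidden in the last view, so I couldn't confirm it.

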